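# Gauge the sprayer's air bottle and set its tap

## Task

Press the pressure gauge squarely and fully onto the leaning valve stem of the air bottle so that the reading rod comes out, then put the gauge back in its wooden rest with the rod still out, without touching the rod. If the black ring on the rod has come out of the barrel the bottle is charged: then push the tap lever fully over towards the ribbed hose tail; if the ring is still hidden, push it fully over towards the black-capped filling port. Leave the cup, the wooden stamp and the jar where they stand.

Things in the scene. Friction and masses are not known exactly. Their poses are not given: they have to be found in the camera images.
- gauge: Stick pressure gauge, 0.27 kg: steel barrel 22 mm thick along x (x = -65 to +75 mm), white rod out of its +x end, black rubber grip block (44 x 30 x 36 mm in x, y, z) round the middle, bell-shaped chuck under it (-z). Origin: the block's centre, on the barrel axis above the chuck: grasp here across y. Neck 18 mm thick; bell from 32 to 56 mm below this point, 30 to 37 mm wide.
- gauge_seat (a point): Centre of the floor inside the gauge's bell, 38 mm below the gauge's origin along the gauge's -z and 18 mm inside the bell's mouth (bore 22 mm, flared to 29 mm at the mouth). This floor presses the valve pin. Axes as the gauge's origin.
- gauge_rod (a joint): How far the reading rod has come out of the barrel's +x end, m: 0 at the start (a 5 mm end knob shows), up to 0.050. Friction keeps it where it was pushed (0.8 N moves it). Its black ring begins to clear the barrel end at about 0.024 and is fully clear at 0.027.
- rod_shaft: The white reading rod, 9 mm thick with a 13 mm steel end knob, out of the gauge's +x end; not to be touched. Origin at the gauge's origin plus the rod's travel along x.
- stem_tip (a point): Centre of the lip of the brass valve stem on the air bottle, about 163 mm above the table. z points outward along the stem, which leans 35 degrees from vertical towards the rig's -x (robot's) side. Stem 18 mm thick, 38 mm of it free. A 13 mm thick steel valve pin stands 11 mm out of the lip. Fully pressed, the floor of the gauge's bell is 1 mm outside the lip.
- valve_pin (a joint): How far the sprung valve pin is pressed in, m: 0 free, 0.010 fully in (stop). The spring takes 4 N at first and 8 N at the stop; with the gauge's rod moving about 13 N in all. Pressing the pin in lets the bottle's pressure push the gauge's rod out; only the full press gives the full reading.
- gauge_rest: Fixed wooden rest, 130 x 70 mm: two posts with V-notches 90 mm apart along its x, in which the gauge's barrel lies with the chuck hanging between the posts (78 mm free between them). Origin at the centre of its underside; the tops of the notches are about 92 mm above the table.
- rest_axis (a point): Where the gauge's origin belongs in the rest: 80 mm above the table in the middle between the posts; x along the barrel. The gauge starts here with its x along the rest's x.
- air_rig: Fixed grey base plate 120 x 170 mm (x, y), carrying the upright aluminium air bottle (74 mm thick, 130 mm high, centre at x = +15, y = -35 mm) and the brass three-way tap block (46 x 40 mm, 70 mm high, centre at x = 0, y = +52 mm). Ribbed brass hose tail on the block's +x side (away from the robot), black-capped filling port on its -x side. Origin at the centre of the underside.
- tap_pivot (a point): Pivot of the tap lever on the block, 78 mm above the table; axes as air_rig.
- lever_knob (a point): Centre of the black 26 mm ball knob on the tap lever, 78 mm from the pivot; the lever stands about upright at the start and can be pushed from above with shut fingers.
- tap_lever (a joint): Tap lever angle, rad: about 0 upright, +0.7 fully over to the rig's +x side (ribbed hose tail), -0.7 fully over to the rig's -x side (black-capped filling port). Stays where it is left; about 1 N at the knob moves it.
- cup: White cup, 69 x 100 x 76 mm, bystander. Origin at the centre of its underside.
- stamp_tall: Wooden stamp standing upright, 21 mm thick, 56 mm high, bystander. Origin at the centre of its underside.
- slip_jar: White jar with a dark screw lid, 68 mm thick, 82 mm high, bystander. Origin at the centre of its underside.

How it is judged:
By the outcome, as a careful person would: the job done as asked, in the order asked, and still so for the second after the job is handed in, with the robot touching nothing.
It also fails if it takes over 67 s, if anything falls off the work surface, if the arm or the gripper's body presses on something with over 40 N, if the wrist force passes 120 N, or if a joint passes its speed limit or range.

## Robot

A 6-joint arm with a two-finger parallel gripper is mounted at the origin on a cart in front of the work surface, level with it; the furniture and walls round the work are solid. World frame = base frame: x ahead of the robot, y to its left, z up, the work surface at z = 0. Lengths are in m, angles in rad, forces in N, time in s.
With the tool pointing down it reaches from about 0.275 to 1 m from the base axis. Payload 8.4 kg.
Tool frame: the origin (TCP) lies on the centre line of the jaws, within the pads' length; the fingertips stand 17 mm ahead of it and the grasp point (between the pads) lies 2 mm behind it (bot.tcp_to_tips is the z of the fingertips in the tool frame, in m); z points along the fingers, y is the line along which they close (so a half turn about z gives the same grasp; the last joint's range is limited). The gripper opens to 85 mm and grips with 20 to 120 N. Pads are 22 mm wide; open, the fingers measure 114 mm over their backs; the gripper's body (76 mm by 85 mm) begins 54 mm behind the grasp point. The pads swing forward as they close: fully open they stand 13 mm farther back than shut.
Start: joints at [1.135, 0.353, 1.633, -0, 1.155, -0.002], TCP at [0.263, 0.567, 0.248] pointing down, gripper open.
Joint ranges: [-2.63, 2.63], [-0.92, 2.1], [0.06, 2.66], [-1.3, 4.44], [0, 2.69], [-3.02, 3.02]. Speed limits (rad/s): [2.22, 2.22, 2.79, 3.14, 3.14, 3.14].

## Interface

Orientations are given as a unit quaternion [x, y, z, w].
In Python, from workcell import bot, hand, kinematics, get_obs, vision, hand_in gives the robot as it stands. The module is installed in compiled form; this text tells all that it offers. Calls block until the motion is done:
- bot.reach(position, orientation): joint-space move of the TCP to a pose.
- bot.servo_line(position, ori=None, velocity=0.15): straight line of the TCP; ori=None keeps the orientation; velocity is the mean speed in m/s.
- bot.goto_joints(angles): joint-space move.
- hand.move_gripper(opening, strength=None): finger opening in m; strength is the grip in N (None keeps the last); returns when the fingers have stopped.
- bot.dwell(seconds).
- kinematics.solve_ik(position, orientation): joint angles nearest the present ones, or None.
- get_obs(): the state.
- vision.read_camera(name): name is "side" or "top"; returns a dict with "frame" (420x560x3 uint8, red, green, blue), "intrinsics" (3x3 intrinsics, pixels), "view" (4x4, takes a point from world to camera coordinates). Camera axes: x right, y down, z forward; pixel columns grow to the right and rows downward; lengths in m; the calibration is good to about 2 mm. A picture is of the moment at which its call begins. There is no depth.
A pose or a line that the arm cannot do raises bot.IKError and nothing moves.
- hand_in(): hands the job in; it is judged then, once.
The state is a dict: "time_s": time; "joint_pos": joint angles; "joint_vel": joint speeds; "joint_efforts": joint torques, N m; "position": TCP position; "orientation": TCP orientation; "wrist_force": force on the tool from outside, world axes, zero at the start; "ft_torque": the same for the moment, N m; "gripper_width": finger opening in m; "grip_force": force on a finger pad.
Only numpy, scipy, OpenCV 4.12 (cv2) and the standard library are available. Lean on these libraries where they do the work, as an engineer would, in place of code of your own. Each camera call takes 0.05 s, during which the arm holds its last target. There are 200 camera calls.

## Working session

There is one attempt and no reset: what is moved stays moved. The work goes in short steps, each a Python script; the robot and the scene stay as the last script left them, time stands still between calls to the robot, and variables do not carry over. Pictures are saved under pics/ and viewed, at most 10 in all, crops included, and the job is handed in when it is done.

```bash
mkdir -p pics; python3 - <<'E'
from workcell import *
import cv2,numpy as np
o=get_obs();print(o)
for n in("side","top"):
    r=vision.read_camera(n);print(n,r["intrinsics"].tolist(),np.round(r["view"],4).tolist())
    cv2.imwrite(f"pics/{n}0.png",r["frame"][:,:,::-1]);np.savez(f"{n}0.npz",**r)
E
```

```text
{'time_s': 0.0, 'joint_pos': array([ 1.13463461e+00,  3.53664803e-01,  1.63418369e+00,  9.40438168e-06,
        1.15517084e+00, -2.37724365e-03]), 'joint_vel': array([ 0.00014576, -0.00169591,  0.00040316,  0.00076579,  0.00225199,
        0.00043128]), 'joint_efforts': array([ 2.70953424e-03, -6.05273366e+01, -3.42062688e+01,  1.26640748e-04,
        9.47699620e-03, -5.62941651e-06]), 'position': array([0.26247727, 0.56669235, 0.24753005]), 'orientation': array([ 2.15197516e-01,  9.76570284e-01, -6.95325430e-04, -1.59361011e-04]), 'wrist_force': array([0.29448192, 0.11883016, 0.23581178]), 'ft_torque': array([-0.0275319 , -0.03998974,  0.05429585]), 'grip_force': 0.0, 'gripper_width': 0.08578340885645847}
side [[496.0400652285902, 0.0, 279.6232456094313], [0.0, 496.0400652285902, 202.76384719261875], [0.0, 0.0, 1.0]] [[-0.9986, 0.0511, -0.0163, 0.4973], [0.0458, 0.654, -0.7551, 0.1002], [-0.0279, -0.7548, -0.6554, 1.0351], [0.0, 0.0, 0.0, 1.0]]
top [[400.95743722887875, 0.0, 287.22626023547195], [0.0, 400.95743722887875, 210.47142874687555], [0.0, 0.0, 1.0]] [[0.0036, -1.0, 0.0069, -0.0772], [-0.9921, -0.0045, -0.125, 0.5026], [0.125, -0.0064, -0.9921, 1.0583], [0.0, 0.0, 0.0, 1.0]]
```

View pics/side0.png

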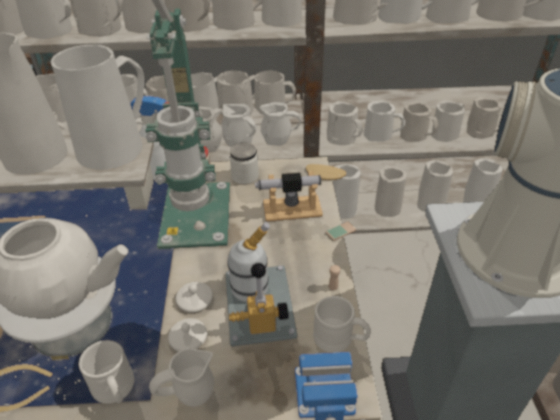

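View pics/top0.png

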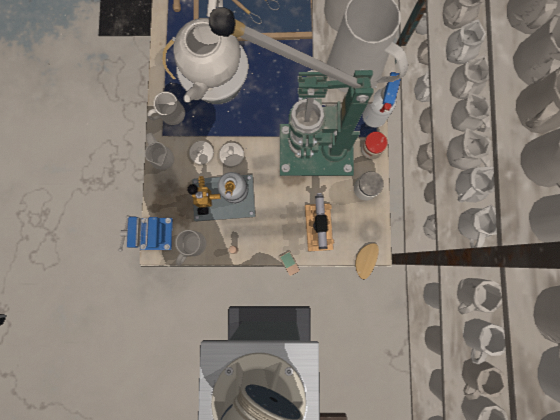

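```bash
python3 - <<'E'
import cv2,numpy as np
s=cv2.imread("pics/side0.png");t=cv2.imread("pics/top0.png")
def c(i,x,y):return cv2.resize(i[y:y+75,x:x+100],(400,300),interpolation=cv2.INTER_CUBIC)
cv2.imwrite("pics/crop0.png",np.vstack([np.hstack([c(s,245,160),c(t,270,180)]),np.hstack([cv2.resize(s[220:350,210:310],(400,300),interpolation=cv2.INTER_CUBIC) if 0 else cv2.resize(s[220:350,190:363],(400,300),interpolation=cv2.INTER_CUBIC),c(t,175,155)])]))
E
```

```text
(no output)
```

View pics/crop0.png

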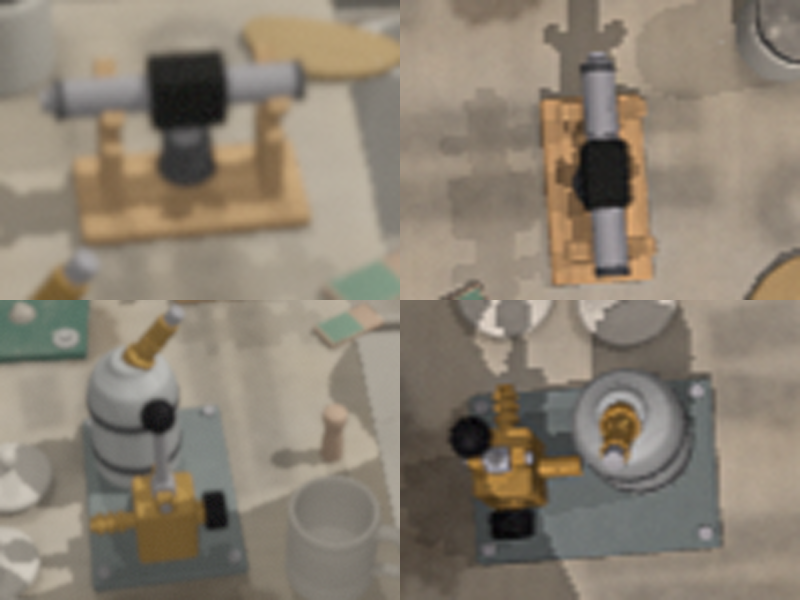

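```bash
cat > geo.py <<'E'
import cv2,numpy as np
def load(n,tag="0"): 
    d=np.load(f"{n}{tag}.npz"); return d["frame"],d["intrinsics"],d["view"]
def ray(cam,uv):
    _,K,V=cam; R=V[:3,:3]; d=R.T@np.linalg.solve(K,[*uv,1.]); return -R.T@V[:3,3],d/np.linalg.norm(d)
def plane(cam,uv,z):
    c,d=ray(cam,uv); return c+d*(z-c[2])/d[2]
def tri(c1,p1,c2,p2):
    a,d=ray(c1,p1);b,e=ray(c2,p2); s=np.linalg.lstsq(np.c_[d,-e],b-a,rcond=None)[0]
    return (a+d*s[0]+b+e*s[1])/2, np.linalg.norm(a+d*s[0]-b-e*s[1])
def proj(cam,P):
    _,K,V=cam; q=K@(V[:3,:3]@np.asarray(P)+V[:3,3]); return q[:2]/q[2]
def mask(cam,roi,lo,hi,tag=None):
    x0,y0,x1,y1=roi; h=cv2.cvtColor(cam[0],cv2.COLOR_RGB2HSV)
    m=cv2.inRange(h,np.array(lo),np.array(hi)); z=np.zeros_like(m); z[y0:y1,x0:x1]=m[y0:y1,x0:x1]
    n,l,st,ce=cv2.connectedComponentsWithStats(z)
    if n<2: return None
    k=1+np.argmax(st[1:,4]); ys,xs=np.nonzero(l==k); P=np.c_[xs,ys].astype(float)
    c=P.mean(0); w,v=np.linalg.eigh(np.cov(P.T)); return dict(n=len(P),c=c,d=v[:,1],half=np.sqrt(3*w[1]),bb=st[k,:4])
E
python3 - <<'E'
from geo import *
S,T=load("side"),load("top"); np.set_printoptions(precision=4,suppress=True)
bl=dict(lo=(0,0,0),hi=(179,255,45))
for nm,cam,roi in(("S",S,(278,168,306,196)),("T",T,(305,205,335,240))): print("block",nm,mask(cam,roi,**bl))
print("knob",mask(S,(245,258,275,282),**bl),mask(T,(180,200,202,...) if 0 else (180,255-100,202,...) if 0 else (184,180,202,204),**bl))
br=dict(lo=(10,110,60),hi=(30,255,255))
print("stemS",mask(S,(238,215,275,252),**br)); print("stemT",mask(T,(220,175,240,198),**br))
# raw patches around the pin
for cam,(x0,y0,x1,y1) in((S,(252,221,276,240)),(T,(220,184,238,202))):
    h=cv2.cvtColor(cam[0],cv2.COLOR_RGB2HSV)[y0:y1,x0:x1]; print(h[...,1])
b=mask(S,(278,168,306,196),**bl);t=mask(T,(305,205,335,240),**bl)
print("block tri",tri(S,b["c"],T,t["c"]))
for uv in((319.5,195),(323,247.5)): print("barrel",plane(T,uv,.085))
for p,q in(((260,184.5),(319.5,195)),((320.5,179.5),(323,247.5))): print(tri(S,p,T,q))
E
```

```text
block S {'n': 280, 'c': array([291.2821, 182.8286]), 'd': array([-0.9986,  0.0536]), 'half': np.float64(8.527620517050568), 'bb': array([283, 175,  18,  17], dtype=int32)}
block T {'n': 195, 'c': array([320.2667, 223.1026]), 'd': array([-0.0116,  0.9999]), 'half': np.float64(8.00147774754498), 'bb': array([314, 215,  13,  17], dtype=int32)}
knob {'n': 142, 'c': array([257.7887, 270.4155]), 'd': array([-0.6264,  0.7795]), 'half': np.float64(6.038201403938236), 'bb': array([252, 264,  13,  14], dtype=int32)} {'n': 82, 'c': array([192.2317, 188.8049]), 'd': array([-0.1834,  0.983 ]), 'half': np.float64(4.650440115253354), 'bb': array([188, 184,  10,  11], dtype=int32)}
stemS {'n': 207, 'c': array([253.8986, 239.2899]), 'd': array([-0.6726,  0.74  ]), 'half': np.float64(11.515603032252452), 'bb': array([244, 228,  22,  22], dtype=int32)}
stemT {'n': 84, 'c': array([229.381 , 186.1786]), 'd': array([-0.16  ,  0.9871]), 'half': np.float64(5.124130780105476), 'bb': array([225, 181,  10,  13], dtype=int32)}
[[ 38  36  37  38  38  39  38  39  39  39  39  40  38  39  48  64  69  73
   70  66  
[... 2777 characters left out ...]
  7   8   3   3   4   5   5   2]
 [ 79  19  15   3   2   4   6   3   5   5   2   5   4   4   5   4   6   2]
 [ 92  10  14  11   0   3   7   4   6   4   6   8   4   6   6   8   6   3]
 [  7  12  14  12   8   0   0   3   6   3   3   5   2   5   3   3   9   3]
 [ 14  12  10  12  14   5   6   3   8   8   6   3   3   3   3   2   4   6]
 [ 10  10  12  12  12   9  12  11   6   2   7   6   2   6   6   2   8   8]]
block tri (array([ 0.4635, -0.1604,  0.0801]), np.float64(0.0014089064814823348))
barrel [ 0.5371 -0.1585  0.085 ]
barrel [ 0.4012 -0.1666  0.085 ]
(array([ 0.5346, -0.1584,  0.0816]), np.float64(0.0060629527556893435))
(array([ 0.3995, -0.1667,  0.081 ]), np.float64(0.0036710793436761807))
```

```bash
python3 - <<'E'
from geo import *
S,T=load("side"),load("top"); np.set_printoptions(precision=4,suppress=True,linewidth=150)
print(T[0][186:204,220:238].mean(2).astype(int)); print(S[0][219:236,254:276].mean(2).astype(int))
# stem axis by plane intersection
br=dict(lo=(10,110,60),hi=(30,255,255))
s=mask(S,(238,215,275,252),**br);t=mask(T,(220,175,240,198),**br)
N=[]
for cam,m in((S,s),(T,t)):
    c,d1=ray(cam,m["c"]);_,d2=ray(cam,m["c"]+8*m["d"]); N.append(np.cross(d1,d2))
d=np.cross(*N);d/=np.linalg.norm(d);d*=np.sign(d[2]);print("axis",d,np.degrees(np.arccos(d[2])))
# rig plate edges, top view
h=cv2.cvtColor(T[0],cv2.COLOR_RGB2HSV);print(h[200,240],h[215,225],h[215,215],h[222,225],h[190,250])
# stem tip guess & predictions
for P in((.515,.068,.163),):
    print(proj(S,P),proj(T,P))
print("pin end tri",tri(S,(266.3,225.0),T,(228.3,194.5)))
print("knob tri",tri(S,(257.8,270.4),T,(192.2,188.8)))
for uv in((720/4+75,247/4+155),(480/4+75,262/4+155)): print(plane(T,uv,.01))
E
```

```text
[[148 144 146 142 130  96  70  93  75  85 103  88  63  77 114 130 156 165]
 [147 149 148 149 141 106  79  75  69  68  80  83  66  81 116 135 164 168]
 [146 151 151 153 148 123  85  64  64  65  69  69  65  89 129 160 173 167]
 [145 154 153 153 149 118  67  65  75  71  71  64  71 112 158 175 170 168]
 [134 150 152 155 153 129  85  93 109 102  98  68  78 134 180 175 172 173]
 [126 143 155 162 160 138 100  78  84  83  92  97 102 161 178 177 177 176]
 [117 134 152 160 151 107  75  88  98  90  84  87 125 180 182 180 178 175]
 [ 98 123 137 149 150 121 102 149 166 139  98 105 146 184 185 180 175 164]
 [ 77 110 126 135 139 140 161 172 173 169 148 119 157 185 179 169 159 149]
 [ 74 101 117 127 134 147 164 163 164 164 152 133 166 169 158 151 144 141]
 [ 78  95  85 106 126 137 151 158 157 159 152 133 149 147 143 141 138 136]
 [ 92 104  97  87 103 124 134 146 150 146 139 140 141 139 138 137 136 128]
 [105 105 105  95  82  97 108 115 127 129 130 132 133 131 131 125 117  92]
 [105 104 106 105  98  88  84  76  88  96  97 102 105  98  89  74  79  88]
 [104 105 104 105 103  97  85  91  98 100  88  86 
[... 1463 characters left out ...]
  92  95 100 101 108 123 135 139 137 135 133 133 133 132 133]
 [105  91  85  85  82  85  85  84  88  91  95 107 128 139 140 137 135 132 131 131 131 131]
 [ 92  85  83  83  84  82  85  82  82  86  96 118 135 143 142 136 134 132 132 133 132 131]
 [ 91  87  84  82  82  83  82  78  83  95 114 133 143 146 143 139 137 134 133 131 132 133]]
axis [-0.6073 -0.0479  0.793 ] 37.531444792915316
[  0   2 118] [ 83   9 119] [ 90   9 119] [ 17  44 146] [ 80  13 115]
[270.3308 228.7371] [227.8775 198.3356]
pin end tri (array([0.5223, 0.0662, 0.1708]), np.float64(0.0013263647600233678))
knob tri (array([0.5389, 0.1558, 0.1558]), np.float64(0.0003678893564301163))
[0.4877 0.0138 0.01  ]
[0.4766 0.1792 0.01  ]
```

```bash
python3 - <<'E'
from geo import *
S,T=load("side"),load("top"); np.set_printoptions(precision=4,suppress=True,linewidth=150)
z=np.array([-.572,-.040,.819])
for q in((228.2,194.8),(228.2,195.5)):
    m,e=tri(S,(265.6,225.4),T,q);print("mid",m,e,"lip",m-.0055*z)
P=m-.0055*z
for L in(-.038,-.02,0,.011): print(L,proj(S,P+L*z),proj(T,P+L*z))
from workcell import *
from scipy.spatial.transform import Rotation as R
def ori(x,z): # tool: z=-gaugez, y=±gauge y
    y=np.cross(z,x); return [R.from_matrix(np.c_[s*-np.cross(y,z),s*y*1,-z]) if 0 else R.from_matrix(np.c_[np.cross(s*y,-z),s*y,-z]).as_quat() for s in(1,-1)]
gx=np.array([np.cos(.06),np.sin(.06),0])
sx=np.array([.819*np.cos(.07),.819*np.sin(.07),.574]);sz=np.array([-.574*np.cos(.07),-.574*np.sin(.07),.819])
for a,b in zip(ori(gx,np.array([0,0,1.])),ori(sx,sz)):
    print(kinematics.solve_ik([.464,-.1625,.08],a),kinematics.solve_ik(P+.04*sz,b),kinematics.solve_ik(P+.12*sz,b))
E
```

```text
mid [0.5227 0.0664 0.1699] 0.0005069423686517976 lip [0.5258 0.0666 0.1654]
mid [0.5219 0.0663 0.1696] 0.0021579337543231225 lip [0.525  0.0665 0.1651]
-0.038 [252.9237 241.3772] [229.777  187.4774]
-0.02 [258.3451 234.8981] [229.1639 190.539 ]
0 [264.4992 227.5434] [228.4588 194.0598]
0.011 [267.9441 223.4266] [228.0599 196.0521]
[-0.3399  0.3887  2.0466 -0.      0.7063 -1.9707] [ 0.1581  0.0349  2.3419 -0.316   0.1633 -1.1865] [ 0.1729 -0.1864  2.3433 -0.1595  0.3803 -1.3382]
[-0.3399  0.3887  2.0466 -0.      0.7063  1.1709] [ 0.1581  0.0349  2.3419 -0.316   0.1633  1.9551] [ 0.1729 -0.1864  2.3433 -0.1595  0.3803  1.8034]
```

```bash
cat > h.py <<'E'
from workcell import *
from geo import *
def ori(x,z):
    y=-np.cross(z,x); return __import__("scipy.spatial.transform",fromlist=["x"]).Rotation.from_matrix(np.c_[np.cross(y,-z),y,-z]).as_quat()
Z=np.array([0,0,1.]); G=np.array([.464,-.1625,.080]); gx=np.array([np.cos(.06),np.sin(.06),0])
a=.07; sx=np.array([.819*np.cos(a),.819*np.sin(a),.574]); sz=np.array([-.574*np.cos(a),-.574*np.sin(a),.819])
LIP=np.array([.526,.0666,.1635]); qg=ori(gx,Z); qs=ori(sx,sz)
def snap(tag):
    for n in("side","top"):
        r=vision.read_camera(n); np.savez(f"{n}{tag}.npz",**r); cv2.imwrite(f"pics/{n}{tag}.png",r["frame"][:,:,::-1])
def st(): 
    o=get_obs(); print(round(o["time_s"],2),o["position"].round(4),"F",o["wrist_force"].round(1),"w",round(o["gripper_width"],4),"g",round(o["grip_force"],1)); return o
E
python3 - <<'E'
from h import *
hand.move_gripper(.07,60)
bot.reach(G+[0,0,.17],qg); st()
snap("1")
bot.servo_line(G-.002*Z,velocity=.12); st()
hand.move_gripper(.02,60); st()
bot.servo_line(G+[0,0,.14],velocity=.12); st()
bot.reach(LIP+.145*sz,qs); st()
snap("2")
s=cv2.imread("pics/side2.png")[130:280,180:380];t=cv2.imread("pics/top2.png")[140:260,170:330]
cv2.imwrite("pics/c2.png",np.hstack([cv2.resize(s,(400,300)),cv2.resize(t,(400,300))]))
E
```

```text
3.08 [ 0.4643 -0.162   0.25  ] F [-0.1  0.4 -0. ] w 0.0701 g 0.0
4.77 [ 0.4644 -0.1627  0.0786] F [-0.4 -0.7  0.4] w 0.0699 g 0.0
5.21 [ 0.4641 -0.1609  0.0786] F [-0.8 14.1 10.8] w 0.0295 g 59.5
6.54 [ 0.4635 -0.1624  0.2193] F [ 0.1  0.4 -2.7] w 0.0293 g 59.2
7.47 [0.4434 0.0605 0.2823] F [ 0.3  0.1 -2.4] w 0.0294 g 59.4
```

View pics/c2.png

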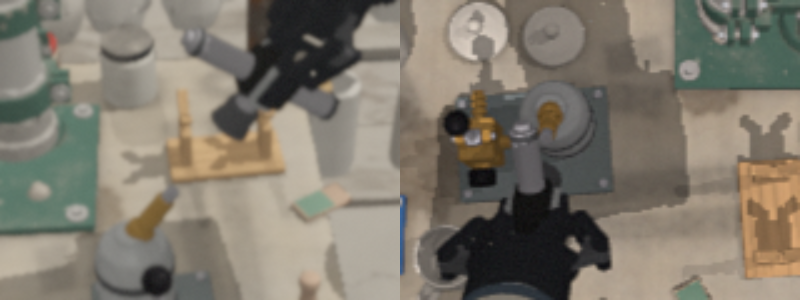

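```bash
python3 - <<'E'
from h import *
S,T=load("side","2"),load("top","2")
o=get_obs()["position"]+.002*sz
for n,P in(("mouth",o-.056*sz),("belltop",o-.032*sz),("end+",o+.075*sx),("end-",o-.065*sx),("lip",LIP),("pinend",LIP+.011*sz),("ax60",LIP+.087*sz)): print(n,proj(S,P).round(1),proj(T,P).round(1))
s=S[0][172:206,262:352];s=cv2.resize(s,(800,302),interpolation=cv2.INTER_CUBIC)
t=T[0][180:214,200:290];t=cv2.resize(t,(800,302),interpolation=cv2.INTER_CUBIC)
im=np.vstack([s,t])[:600,:,::-1].copy()
cv2.imwrite("pics/c2b.png",cv2.convertScaleAbs(im,alpha=1.6,beta=10))
E
```

```text
mouth [293.2 192.4] [225.4 211.1]
belltop [301.6 182.3] [224.3 216.4]
end+ [274.3 149.4] [218.1 191. ]
end- [344.4 183.8] [226.6 250. ]
lip [264.  228.3] [228.5 193.8]
pinend [267.4 224.2] [228.1 195.8]
ax60 [292.4 194.3] [225.2 210.7]
```

View pics/c2b.png

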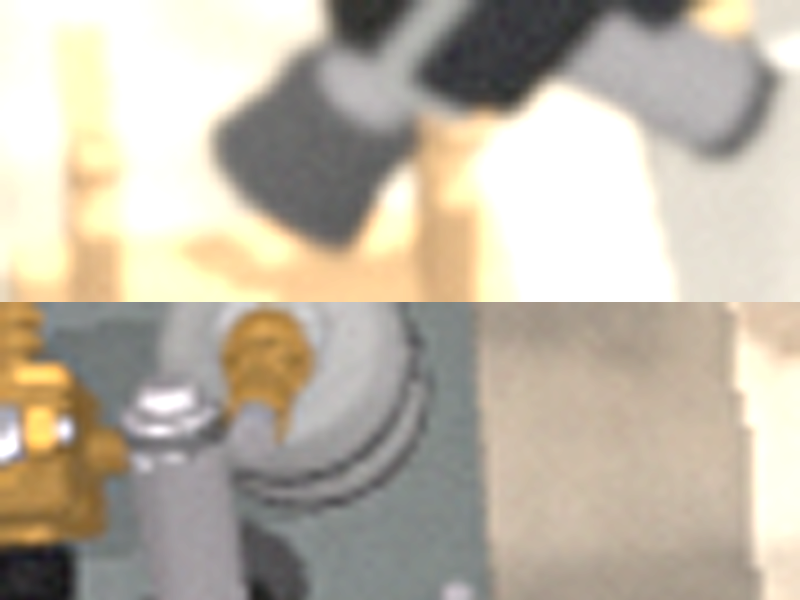

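```bash
cat >> h.py <<'E'
OFF=.0022*sx+np.array([0,.0007,0])
def press(d): return LIP+OFF+(.036+d)*sz   # TCP for seat d outside lip
E
python3 - <<'E'
from h import *
bot.servo_line(press(.031),velocity=.1); o=st()
snap("3")
s=cv2.imread("pics/side3.png")[195:270,230:330];t=cv2.imread("pics/top3.png")[160:235,180:280]
cv2.imwrite("pics/c3.png",cv2.convertScaleAbs(np.hstack([cv2.resize(x,(400,300),interpolation=2) for x in(s,t)]),alpha=1.4))
S=load("side","3");T=load("top","3");g=o["position"]+.002*sz-OFF
for n,P in(("mouth",g-.056*sz),("lip",LIP),("end-",g-.065*sx),("end+",g+.075*sx)): print(n,((proj(S,P)-[230,195])*4).round(),((proj(T,P)-[180,160])*4+[400,0]).round())
E
```

```text
8.5 [0.4894 0.0646 0.2198] F [ 0.6  1.1 -1.7] w 0.0291 g 59.4
mouth [152. 113.] [592. 144.]
lip [136. 133.] [594. 135.]
end- [348.  80.] [597. 287.]
end+ [ 73. -41.] [567.  64.]
```

View pics/c3.png

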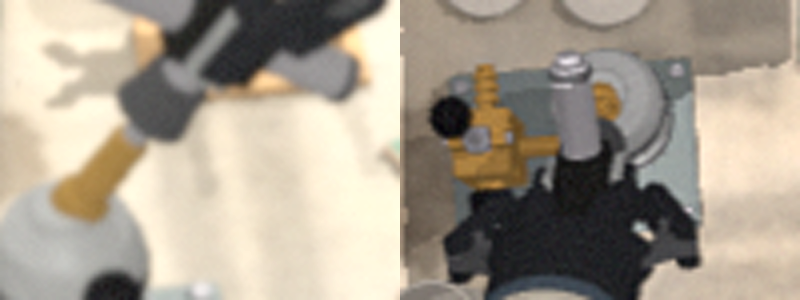

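```bash
cat >> h.py <<'E'
OFF=OFF+.0008*sx
def axf():
    o=get_obs();F=o["wrist_force"]-np.array([0,0,-2.4]);y=np.cross(sz,sx);return F@sz,F@sx,F@y,(o["position"]-LIP)@sz-.036,o["ft_torque"].round(2)
E
python3 - <<'E'
from h import *
hand.move_gripper(.02,90)
for d in(.020,.016,.012,.009,.006,.004,.002,.001,0,-.001,-.002,-.003):
    bot.servo_line(press(d),velocity=.03); f=axf(); print(d,np.round(f[:3],1),round(f[3],4),f[4],round(get_obs()["time_s"],2))
    if f[0]>22 or max(abs(f[1]),abs(f[2]))>15: break
bot.dwell(.3); snap("4"); print(axf())
s=cv2.imread("pics/side4.png")[160:280,200:360];t=cv2.imread("pics/top4.png")[140:260,170:330]
cv2.imwrite("pics/c4.png",cv2.convertScaleAbs(np.hstack([cv2.resize(x,(400,300),interpolation=2) for x in(s,t)]),alpha=1.4))
E
```

```text
0.02 [0.1 0.9 0.5] 0.0197 [-0.06  0.5  -0.01] 9.33
0.016 [ 0.8 -0.2  0.3] 0.0158 [-0.03  0.48  0.03] 9.62
0.012 [-0.4  0.2  0.1] 0.0118 [-0.01  0.48 -0.05] 9.9
0.009 [4.3 1.  0.6] 0.0089 [ 0.    0.57 -0.  ] 10.15
0.006 [ 5.6 -0.7  0.3] 0.0059 [-0.03  0.55  0.08] 10.4
0.004 [ 7.1 -0.4 -0.1] 0.0039 [-0.02  0.66  0.05] 10.65
0.002 [ 7.5 -0.8  0.3] 0.002 [0.02 0.62 0.12] 10.9
0.001 [10.3 -0.6  0.5] 0.0011 [0.08 0.64 0.14] 11.15
0 [26.5 -2.2  0.9] 0.0006 [0.15 0.91 0.17] 11.4
(np.float64(28.143450327490076), np.float64(-1.0477316867234963), np.float64(0.9524392165301614), np.float64(0.0006134615164385682), array([0.07, 0.9 , 0.13]))
```

View pics/c4.png

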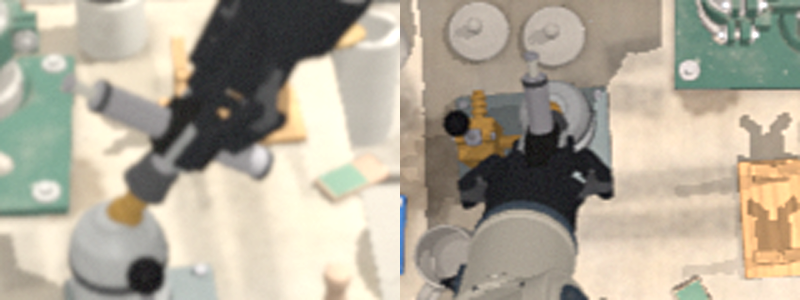

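```bash
python3 - <<'E'
from h import *
bot.dwell(.5); print(axf())
bot.servo_line(press(.03),velocity=.08)
bot.servo_line(press(.11),velocity=.15); o=st(); snap("5")
S=load("side","5");T=load("top","5");g=o["position"]+.002*sz-OFF
for x in(.075,.08,.1,.105,.125): print(x,proj(S,g+x*sx).round(1),proj(T,g+x*sx).round(1))
a=proj(S,g+.09*sx).astype(int);b=proj(T,g+.09*sx).astype(int)
c=lambda im,p:cv2.resize(im[p[1]-22:p[1]+23,p[0]-30:p[0]+30],(400,300),interpolation=2)
print(a,b)
cv2.imwrite("pics/c5.png",np.hstack([c(S[0],a),c(T[0],b)])[:,:,::-1])
E
```

```text
(np.float64(26.655238559431933), np.float64(-1.641255503501777), np.float64(1.6213555715956691), np.float64(0.0006202971537759353), array([0.18, 0.95, 0.17]))
13.51 [0.4449 0.0616 0.2843] F [ 0.1 -0.2 -1.7] w 0.0291 g 91.5
0.075 [275.3 149.4] [217.7 191.7]
0.08 [272.6 148.1] [217.4 189.4]
0.1 [261.6 142.7] [216.  180.1]
0.105 [258.8 141.3] [215.7 177.8]
0.125 [247.4 135.7] [214.3 168.2]
[267 145] [216 184]
```

View pics/c5.png

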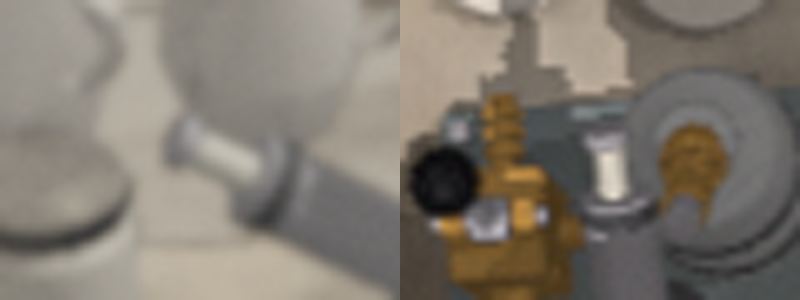

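```bash
python3 - <<'E'
from h import *
W=np.array([.4641,-.1607,.0786])
bot.reach(W+[0,0,.14],qg); st()
bot.servo_line(W+[0,0,.025],velocity=.15); st()
for dz in(.012,.006,.003,.001,0):
    bot.servo_line(W+[0,0,dz],velocity=.05); o=st()
    if o["wrist_force"][2]>12: break
hand.move_gripper(.07); st()
bot.servo_line(W+[0,0,.15],velocity=.15); o=st()
snap("6")
S=load("side","6");T=load("top","6")
c=lambda im,x,y:cv2.resize(im[y:y+75,x:x+100],(400,300),interpolation=2)
cv2.imwrite("pics/c6.png",np.hstack([c(S[0],235,155),c(T[0],270,180)])[:,:,::-1])
E
```

```text
14.53 [ 0.4638 -0.1601  0.218 ] F [-0.3  0.6 -3. ] w 0.0289 g 91.2
15.45 [ 0.4648 -0.1605  0.1045] F [ 0.6  0.  -2.8] w 0.0291 g 91.2
15.86 [ 0.4639 -0.1607  0.0903] F [ 0.8 -0.3 -2. ] w 0.0289 g 91.2
16.12 [ 0.4638 -0.1606  0.0842] F [-0.4  0.  -2.4] w 0.0287 g 91.2
16.38 [ 0.464  -0.1607  0.0814] F [-0.5  0.4 -2.7] w 0.0289 g 91.2
16.62 [ 0.464  -0.1607  0.0795] F [ 0.9  0.3 -3.4] w 0.0292 g 91.2
16.88 [ 0.4642 -0.1607  0.0789] F [-1.1  2.5  3.7] w 0.0293 g 92.2
17.35 [ 0.4641 -0.1607  0.0786] F [-0.7 -0.1  0.2] w 0.0698 g 0.0
18.5 [ 0.4636 -0.1605  0.2278] F [-0.1 -0.6  0.2] w 0.0697 g 0.0
```

View pics/c6.png

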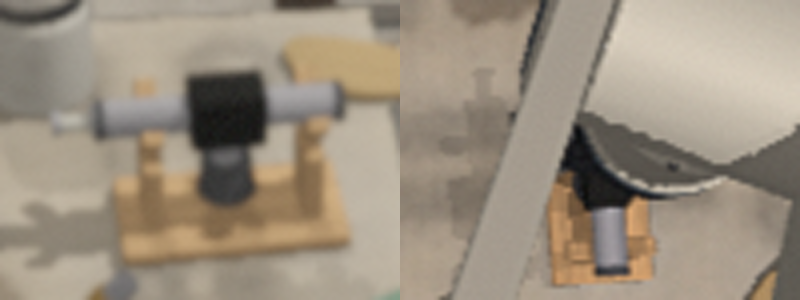

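```bash
python3 - <<'E'
from h import *
r=np.array([np.cos(a),np.sin(a),0]); q=ori(r,Z); K=np.array([.5389,.1558,0])
P=lambda s,z:K+s*r+[0,0,z]
bot.servo_line(np.array([.4641,-.1607,.27]),velocity=.2)
hand.move_gripper(0,30)
bot.reach(P(.046,.27),q); bot.servo_line(P(.046,.152),velocity=.15); st()
for s in np.arange(.025,-.045,-.004):
    bot.servo_line(P(s,.152),velocity=.05); o=get_obs(); f=o["wrist_force"]@r; print(round(s,3),round(f,1),end="; ")
    if f>9: break
print(); st()
bot.servo_line(P(s+.02,.152),velocity=.15); bot.servo_line(P(s+.02,.27),velocity=.2)
bot.reach(np.array([.35,.42,.30]),q); st(); snap("7")
S=load("side","7");T=load("top","7")
cv2.imwrite("pics/c7.png",np.hstack([cv2.resize(S[0][160:360,190:390],(400,400)),cv2.resize(T[0][150:270,170:290],(400,400))])[:,:,::-1])
E
```

```text
21.85 [0.5854 0.1589 0.1529] F [ 0.1  0.7 -0.1] w -0.0001 g 0.0
0.025 -0.2; 0.021 0.3; 0.017 -0.3; 0.013 0.5; 0.009 0.0; 0.005 0.0; 0.001 -0.1; -0.003 -0.6; -0.007 0.6; -0.011 -0.3; -0.015 -0.6; -0.019 0.1; -0.023 -0.8; -0.027 0.5; -0.031 8.1; -0.035 18.5; 
26.17 [0.5096 0.1542 0.1537] F [18.5  0.5 -7. ] w -0.0006 g 8.6
28.4 [0.3505 0.4193 0.2995] F [-0.1 -0.   0.9] w -0.0002 g 0.0
```

View pics/c7.png

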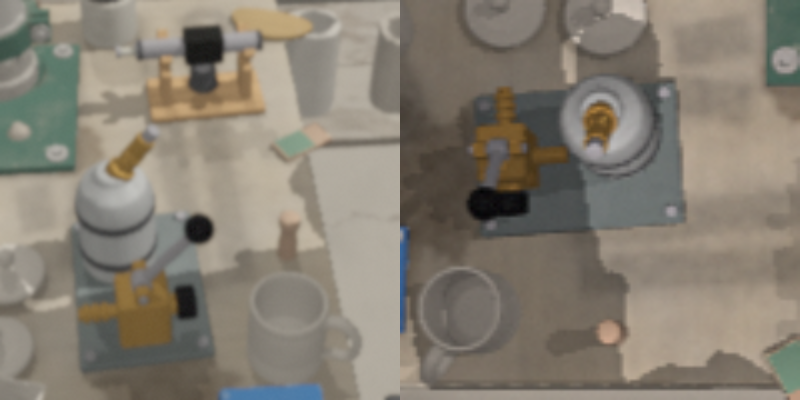

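```bash
python3 -c "
from workcell import *
print(hand_in())"
```

```text
the job is handed in; nothing more can be done
None
```

The gauge was pressed to the valve stop (about 27 N) and the rod came out about 20 mm with the black ring still hidden. The gauge is back in its rest with the rod out, the tap lever was pushed to its stop towards the black-capped filling port, and the job is handed in.

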